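Lower the carving rest by one hole

TASK

The cork-topped carving rest on the bench stands too high: lower it by exactly one hole. Squeeze its red button in to free the tube, bring the tube down, and leave it locked in the next hole with the button sprung fully out again. Be gentle: never force the tube down against its latch, and leave the other things on the bench where they are.

Things in the scene. Friction and masses are not known exactly. Their poses are not given: they have to be found in the camera images.
- stand: Carving rest screwed to the bench (it cannot move): dark steel base plate 130 x 130 x 12 mm with an upright hollow steel post of 22 mm diameter, over which slides an aluminium tube (30 mm diameter) with a pale wooden head on top. Origin on the post's axis at bench height, z up. Its +y axis points to the side that the red button is on; its yaw varies.
- head_top (a point): Centre of the flat cork top of the rest's head, 235 mm above the bench at first; it goes down with the head. The head is a block 46 mm (stand's x) x 34 mm (stand's y) x 45 mm high, which slides straight down on the post. Pushing it down takes about 3 to 6 N while it is free, and it stays where it is left.
- button_face (a point): Centre of the outer face of the red push button, 20 mm in diameter, on the head's +y side (stand's axes), 22 mm below the cork top. Let out, it stands 9 mm proud of the head's side, so head and button measure 43 mm across (37 mm with the button fully in). Its plain far face (stand's -y side), to squeeze against, is 17 mm from the post's axis.
- button (a joint): How far the button is pressed in, m: 0 fully out, 0.006 fully in. The spring takes about 3 N to start and 8 N fully in. Beyond 0.004 the latch pin is out of its hole. Between two holes the pin rides on the post, and the button stays in by 0.003 to 0.004 by itself; over a hole, if nothing presses the button, the pin snaps in and the button springs fully out.
- head (a joint): How far the tube and head have come down, m: 0 in the top hole, where it starts, growing downward to 0.080. The next hole lies somewhere from 0.026 to 0.046 (inside the post, out of sight, and different from one rest to the next: it must be felt); the one after it is 0.028 below that. The pin has 1.5 mm play up and down in a hole.
- latch_pin: Flat steel latch pin, 14 mm high, inside the post, out of sight and out of reach, moved by the button; origin at its centre. It holds the tube at a hole of the post. It can bear 40 N; stop pushing when the resistance rises to about 15 N.
- gourd: Loose brown bottle gourd, 74 mm in diameter and 124 mm high, origin under its foot. A bystander.
- glue: Loose white glue bottle with a blue cap, 48 mm in diameter, 100 mm high, origin under its foot. A bystander.
- red_box: Loose red lacquered box, 80 x 60 x 45 mm, origin under its centre. A bystander.
There are look-alikes about, which are no part of the job. There is more than one size of the stand; the one meant has the size given above.

How it is judged:
On the way:
1. the button is squeezed in and the tube has come down out of its first hole (value of joint head above 0.004 m and value of joint button above 0.0025 m), for 0.1 s.
At the end, for the whole second after the job is handed in: The head is at rest 22 to 50 mm below where the top hole holds it, locked in the next hole with its button fully out (within 1.2 mm) (value of joint head between 0.022 and 0.05 m and value of joint button below 0.0012 m and velocity of joint head between -0.005 and 0.005 m/s); the robot touches nothing.
It fails at once if the latch is forced: its pin is loaded with more than 40 N (contact force between latch_pin and anything else above 40 N).
It fails at once if the gourd is moved more than 30 mm (distance of gourd from where it was at the start of the episode above 0.03 m).
It fails at once if the glue bottle is moved more than 30 mm (distance of glue from where it was at the start of the episode above 0.03 m).
It fails at once if the red box is moved more than 30 mm (distance of red_box from where it was at the start of the episode above 0.03 m).
It also fails if it takes over 45 s, if anything falls off the work surface, if the arm or the gripper's body presses on something with over 40 N, if the wrist force passes 120 N, or if a joint passes its speed limit or range.

ROBOT

A 6-joint arm with a two-finger parallel gripper is mounted at the origin on the work surface. World frame = base frame: x ahead of the robot, y to its left, z up, the work surface at z = 0. Lengths are in m, angles in rad, forces in N, time in s.
With the tool pointing down it reaches from about 0.375 to 0.9 m from the base axis. Payload 3.1 kg.
Tool frame: the origin (TCP) lies between the finger pads; the fingertips stand 17 mm ahead of it and the grasp point (between the pads) lies 2 mm behind it; z points along the fingers, y is the line along which they close (so a half turn about z gives the same grasp; the last joint's range is limited). The gripper opens to 85 mm and grips with 20 to 120 N. Pads are 22 mm wide; open, the fingers measure 114 mm over their backs; the gripper's body (76 mm by 85 mm) begins 54 mm behind the grasp point. The pads swing forward as they close: fully open they stand 13 mm farther back than shut.
Start: joints at [1.077, 0.527, 1.433, -0, 1.181, -0.178], TCP at [0.194, 0.594, 0.248] pointing down, gripper open.
Joint ranges: [-3.08, 3.08], [-0.75, 2.2], [0.22, 2.44], [-1.43, 4.57], [0, 2.65], [-2.85, 2.85]. Speed limits (rad/s): [2.79, 2.79, 3.14, 3.14, 3.14, 3.14].

INTERFACE

Orientations are given as a unit quaternion [x, y, z, w].
In Python, from station import sense, vision, order gives the robot as it stands.
- The arm moves only by the shell command python3 -m crank 'ROWS' [OPENING] [FORCE]. ROWS is JSON, a list of rows, each an object with "dp": the shift along the world's x, y, z in units of 30 mm (1.0 is 30 mm), a list of three; "angular": the turn, a rotation vector about the world's x, y, z in degrees, a list of three. In form: [{"dp": [dx, dy, dz], "angular": [ax, ay, az]}, ...]. A call has 1 to 20 rows; each row shifts and turns the commanded pose from where the row before left it; what a row does not reach is not made up. A row lasts 1/10 s, in which the tool goes at most 50 mm and 8.59 degrees, less where a joint would pass 70% of its speed; a pose out of reach is approached as far as the arm can. A call is refused whole if a number of a shift passes 1 or a number of a turn 8.59, either way. A call with a gripper value outside its range is refused whole. OPENING is the closure, from 0 (fully open) to 1 (shut), set as the call begins (- or left out, the last holds). The fingers move at their own pace and stop on an object; FORCE is the grip in N (left out, the last holds). Time passes only in rows, so rows that do not move let the fingers close. It gives the time, the measured TCP pose, the force, the opening and the grip force at its end, in the units of the state.
- sense(): the state, without advancing time (a new reading comes with each control period).
- vision.snapshot(name): name is "scene" or "top" or "wrist"; returns a dict with "image" (400x640x3 uint8, blue, green, red), "range_z" (400x640 float32, m along the optical axis (not along the pixel's ray), 0 where there is no reading), "mtx" (3x3 intrinsics, pixels), "pose" (4x4, takes a point from camera to world coordinates); the wrist camera has in their place "mount" (4x4, takes a point from camera to tool coordinates, whose origin is the TCP and whose axes are the flange's). Camera axes: x right, y down, z forward; pixel columns grow to the right and rows downward; lengths in m; the calibration is good to about 2 mm. A picture is of the moment at which its call begins: read the wrist's pose just before it.
- order.sign_off(): hands the job in; it is judged then, once.
The state is a dict: "t": time; "q": joint angles; "qd": joint speeds; "tau": joint torques, N m; "tcp_pos": TCP position; "tool_rot": TCP orientation; "force": force on the tool from outside, world axes, zero at the start; "ft_torque": the same for the moment, N m; "finger_gap": opening from 0.0 (shut) to 1.0 (fully open); "gripper_force": force on a finger pad.
Only numpy, scipy, OpenCV 4.12 (cv2) and the standard library are available. Lean on these libraries where they do the work, as an engineer would, in place of code of your own. Each camera call takes 0.05 s, during which the arm holds its last target. There are 200 camera calls.

## Working session

There is one attempt and no reset: what is moved stays moved. The work goes in short steps, Python scripts to look and compute and a shell command to move; the robot and the scene stay as the last step left them, time stands still between calls to the robot, and variables do not carry over. Pictures are saved under pics/ and viewed, at most 10 in all, crops included, and the job is handed in when it is done.

```bash
mkdir -p pics; ls; cat > h.py <<'E'
from station import sense, vision, order
import numpy as np, cv2
def snap(n):
    s=sense(); d=vision.snapshot(n)
    if 'mount' in d:
        from scipy.spatial.transform import Rotation as R
        T=np.eye(4); T[:3,:3]=R.from_quat(s['tool_rot']).as_matrix(); T[:3,3]=s['tcp_pos']; d['pose']=T@d['mount']
    return d
def cloud(d):
    v,u=np.mgrid[:400,:640]; z=d['range_z']; K=d['mtx']
    P=np.stack([(u-K[0,2])*z/K[0,0],(v-K[1,2])*z/K[1,1],z],-1)
    W=P@d['pose'][:3,:3].T+d['pose'][:3,3]; W[z==0]=np.nan
    return W
E
python3 - <<'E'
from h import *
for n in('scene','top'):
    d=snap(n); cv2.imwrite(f'pics/{n}0.png',d['image']); np.savez(f'{n}0.npz',im=d['image'],W=cloud(d))
print(sense())
E
```

```text
pics
{'t': 0.1, 'q': array([ 1.07649715e+00,  5.28372527e-01,  1.43376122e+00,  3.19405099e-06,
        1.18141810e+00, -1.78530377e-01]), 'qd': array([-0.00013994, -0.00247963, -0.00207379, -0.00223567, -0.00070248,
        0.00073902]), 'tau': array([-2.84672242e-04, -4.43305242e+01, -1.78586537e+01, -2.28119907e-04,
        3.89599329e-03,  9.15060070e-06]), 'tcp_pos': array([0.19378828, 0.59355842, 0.24743598]), 'tool_rot': array([ 1.57229800e-01,  9.87561558e-01, -9.24197612e-04, -3.24764010e-04]), 'force': array([ 0.43373138, -0.01764392, -0.85070853]), 'ft_torque': array([-0.0054694 ,  0.02302122,  0.03257286]), 'gripper_force': 0.0, 'finger_gap': 1.0001991247996922}
```

View pics/scene0.png

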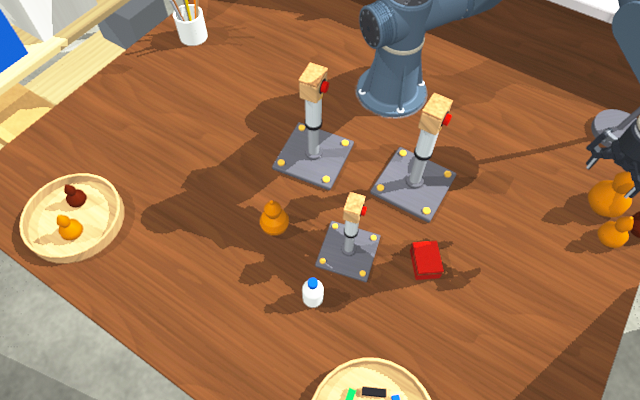

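View pics/top0.png

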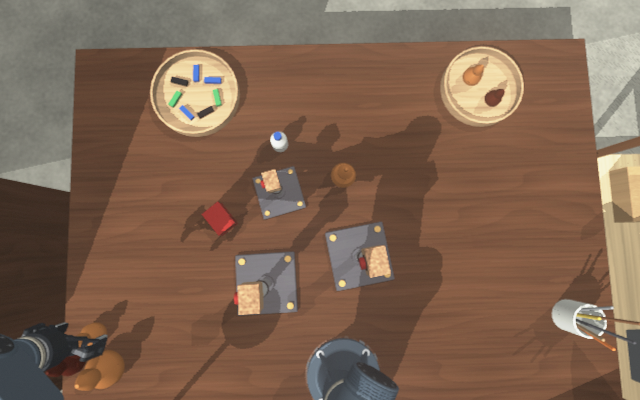

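Candidates, as scene and top pixels: the small stand (355,205)/(271,181), the stand at (437,110)/(249,299), and the stand at (313,80)/(377,262). The gourd, glue and box are at top (343,175), (279,141) and (218,218). I'll measure sizes to choose between the stands.

```bash
python3 - <<'E'
from h import *
f=np.load('top0.npz'); W=f['W']; im=f['im']
for n,(u,v) in dict(small=(271,181),B=(249,299),C=(377,262)).items():
    c=W[v,u]; print(n,c.round(4))
    m=(abs(W[...,2]-c[2])<.006)&(np.hypot(W[...,0]-c[0],W[...,1]-c[1])<.08)
    r=cv2.minAreaRect((W[m][:,:2]*1000).astype(np.float32)); print(' top',r)
    m=(abs(W[...,2]-.012)<.008)&(np.hypot(W[...,0]-c[0],W[...,1]-c[1])<.15)&(im.max(-1)-im.min(-1)<40)
    print(' base',cv2.minAreaRect((W[m][:,:2]*1000).astype(np.float32)))
    hsv=cv2.cvtColor(im,cv2.COLOR_BGR2HSV)
    m=((hsv[...,0]<6)|(hsv[...,0]>174))&(hsv[...,1]>180)&(np.hypot(W[...,0]-c[0],W[...,1]-c[1])<.07)&(W[...,2]>.1)
    print(' red',W[m].mean(0).round(4),m.sum())
for n,(u,v) in dict(gourd=(343,175),glue=(279,137),box=(218,218)).items(): print(n,W[v,u].round(3))
d=cv2.resize(im[120:330,190:410],None,fx=2.8,fy=2.8,interpolation=2); cv2.imwrite('pics/crop1.png',d)
E
```

```text
small [0.529  0.1729 0.2373]
 top ((531.7452392578125, 173.21121215820312), (45.82599639892578, 33.51234817504883), 14.849617004394531)
 base ((544.2302856445312, 142.31126403808594), (234.75096130371094, 245.08905029296875), 70.46966552734375)
 red [nan nan nan] 0
B [0.2682 0.2144 0.3144]
 top ((267.7884216308594, 214.9545135498047), (61.55495834350586, 45.463565826416016), 1.8012175559997559)
 base ((272.3854675292969, 218.10421752929688), (185.15249633789062, 228.813232421875), 3.323366403579712)
 red [nan nan nan] 0
C [ 0.337  -0.057   0.3119]
 top ((338.630615234375, -58.412803649902344), (61.375938415527344, 45.10974884033203), 9.619009971618652)
 base ((339.60064697265625, -57.500083923339844), (175.51205444335938, 174.75047302246094), 9.70402717590332)
 red [nan nan nan] 0
gourd [ 0.563 -0.01   0.104]
glue [0.675 0.163 0.098]
box [0.458 0.345 0.048]<stdin>:11: RuntimeWarning: Mean of empty slice.
  ret = um.true_divide(
```

View pics/crop1.png

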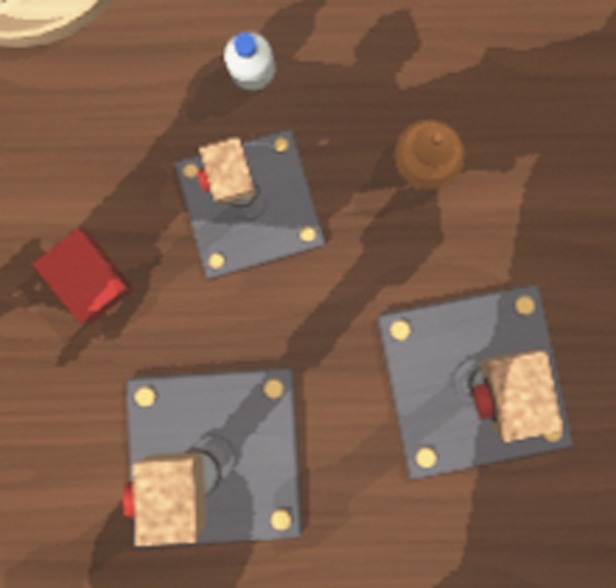

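The small stand is the one: its top is 46 x 34 mm and 0.237 m high, with yaw about 15° and the button towards +y. The other two are about 61 x 45 mm and 0.31 m high. I'll go above it for a close look.

```bash
python3 -m crank '[{"dp":[0,0,1],"angular":[0,0,0]},{"dp":[0,0,1],"angular":[0,0,0]},{"dp":[0,0,1],"angular":[0,0,0]},{"dp":[0.8,-1,0],"angular":[0,0,2.4]},{"dp":[0.8,-1,0],"angular":[0,0,2.4]},{"dp":[0.8,-1,0],"angular":[0,0,2.4]},{"dp":[0.8,-1,0],"angular":[0,0,2.4]},{"dp":[0.8,-1,0],"angular":[0,0,2.4]},{"dp":[0.8,-1,0],"angular":[0,0,2.4]},{"dp":[0.8,-1,0],"angular":[0,0,2.4]},{"dp":[0.8,-1,0],"angular":[0,0,2.4]},{"dp":[0.8,-1,0],"angular":[0,0,2.4]},{"dp":[0.8,-1,0],"angular":[0,0,2.4]},{"dp":[0.8,-1,0],"angular":[0,0,2.4]},{"dp":[0.8,-1,0],"angular":[0,0,2.4]},{"dp":[0.8,-1,0],"angular":[0,0,2.4]},{"dp":[0.8,-1,0],"angular":[0,0,1.8]},{"dp":[0,0,0],"angular":[0,0,0]},{"dp":[0,0,0],"angular":[0,0,0]}]' 0 20
python3 - <<'E'
from h import *
d=snap('wrist'); cv2.imwrite('pics/w1.png',d['image']); W=cloud(d); s=sense()
from scipy.spatial.transform import Rotation as R
M=R.from_quat(s['tool_rot']).as_matrix(); print(s['tcp_pos'],M.round(3).tolist())
m=(abs(W[...,2]-.235)<.006)&(np.hypot(W[...,0]-.532,W[...,1]-.173)<.05)
print(m.sum(),np.nanmean(W[m],0)); print(cv2.minAreaRect((W[m][:,:2]*1000).astype(np.float32)))
hsv=cv2.cvtColor(d['image'],cv2.COLOR_BGR2HSV)
m=((hsv[...,0]<6)|(hsv[...,0]>174))&(hsv[...,1]>150)&(np.hypot(W[...,0]-.53,W[...,1]-.173)<.06)
print('red',m.sum(),np.nanmean(W[m],0),W[m].max(0) if m.any() else 0)
E
```

```text
t: 2.0
tcp_pos: [0.53, 0.1734, 0.3376]
tool_rot: [-0.129, 0.992, 0.0, -0.001]
force: [-0.4, 0.7, 1.2]
finger_gap: 0.998
gripper_force: 0.0
[0.52932838 0.17423359 0.33774461] [[-0.967, -0.257, -0.002], [-0.257, 0.967, 0.0], [0.002, 0.001, -1.0]]
2450 [0.53073644 0.17432253 0.23548804]
((531.7731323242188, 174.5868377685547), (46.33970642089844, 34.120826721191406), 15.016063690185547)
red 186 [0.52433545 0.1950734  0.22146144] [0.53428272 0.20097308 0.22470854]
```

View pics/w1.png

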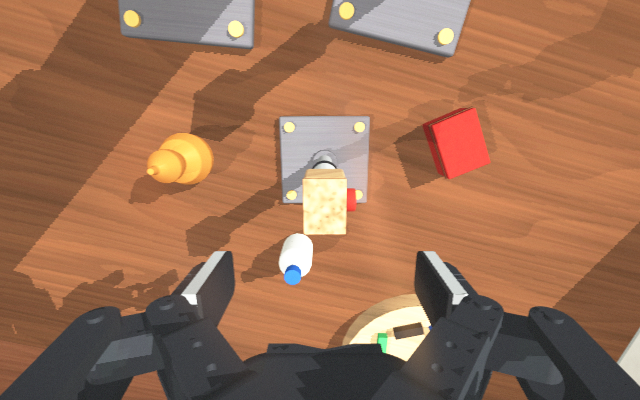

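The view shows the cork head at (325,203) with the red button on its right at (352,200) and nothing under the fingers. The head centre (0.5315, 0.1745) and yaw of 15° agree with the top view. Next I descend and squeeze.

```bash
python3 -m crank '[{"dp":[0.05,0.08,-0.7],"angular":[0,0,0]},{"dp":[0,0,-0.7],"angular":[0,0,0]},{"dp":[0,0,-0.7],"angular":[0,0,0]},{"dp":[0,0,-0.7],"angular":[0,0,0]},{"dp":[0,0,-0.7],"angular":[0,0,0]},{"dp":[0,0,-0.75],"angular":[0,0,0]},{"dp":[0,0,0],"angular":[0,0,0]},{"dp":[0,0,0],"angular":[0,0,0]}]' 0 20
python3 -m crank '[{"dp":[0,0,0],"angular":[0,0,0]},{"dp":[0,0,0],"angular":[0,0,0]},{"dp":[0,0,0],"angular":[0,0,0]},{"dp":[0,0,0],"angular":[0,0,0]},{"dp":[0,0,0],"angular":[0,0,0]},{"dp":[0,0,0],"angular":[0,0,0]},{"dp":[0,0,0],"angular":[0,0,0]},{"dp":[0,0,0],"angular":[0,0,0]},{"dp":[0,0,0],"angular":[0,0,0]},{"dp":[0,0,0],"angular":[0,0,0]}]' 1 20
```

```text
t: 2.85
tcp_pos: [0.5308, 0.1775, 0.211]
tool_rot: [-0.131, 0.991, 0.0, -0.0]
force: [-0.1, -0.1, 0.4]
finger_gap: 1.002
gripper_force: 0.0
t: 3.85
tcp_pos: [0.5323, 0.1756, 0.2112]
tool_rot: [-0.13, 0.992, -0.001, 0.001]
force: [1.1, -4.8, 1.9]
finger_gap: 0.427
gripper_force: 25.8
```

The gap is about 36–37 mm, so the button is fully in. I'll lower gently and watch the force.

```bash
python3 -m crank '[{"dp":[0,-0.02,-0.05],"angular":[0,0,0]},{"dp":[0,0,-0.05],"angular":[0,0,0]},{"dp":[0,0,-0.05],"angular":[0,0,0]},{"dp":[0,0,0],"angular":[0,0,0]}]'
```

```text
t: 4.25
tcp_pos: [0.5323, 0.1756, 0.2062]
tool_rot: [-0.13, 0.992, -0.0, 0.001]
force: [3.4, -4.3, 1.5]
finger_gap: 0.429
gripper_force: 25.2
```

```bash
python3 -m crank '[{"dp":[0,0,-0.05],"angular":[0,0,0]},{"dp":[0,0,-0.05],"angular":[0,0,0]},{"dp":[0,0,-0.05],"angular":[0,0,0]},{"dp":[0,0,-0.05],"angular":[0,0,0]},{"dp":[0,0,-0.05],"angular":[0,0,0]},{"dp":[0,0,-0.05],"angular":[0,0,0]},{"dp":[0,0,-0.05],"angular":[0,0,0]},{"dp":[0,0,0],"angular":[0,0,0]},{"dp":[0,0,0],"angular":[0,0,0]}]'
python3 - <<'E'
from h import *
for n in('top','scene','wrist'):
    W=cloud(snap(n)); m=(W[...,2]>.19)&(W[...,2]<.24)&(np.hypot(W[...,0]-.5315,W[...,1]-.1745)<.013); print(n,m.sum(),np.median(W[m],0) if m.any() else 0)
E
```

```text
t: 5.15
tcp_pos: [0.5323, 0.1756, 0.1957]
tool_rot: [-0.13, 0.992, -0.0, 0.001]
force: [2.4, -5.3, 0.3]
finger_gap: 0.427
gripper_force: 25.2
top 0 0
scene 91 [0.53219322 0.17421381 0.21817659]
wrist 3017 [0.53111998 0.17441985 0.218127  ]
```

The head is down about 16 mm and free. Next I release, rise, shut the fingers, and come down on the cork.

```bash
python3 -m crank '[{"dp":[0,0,0],"angular":[0,0,0]},{"dp":[0,0,0],"angular":[0,0,0]},{"dp":[0,0,0],"angular":[0,0,0]},{"dp":[0,0,0],"angular":[0,0,0]},{"dp":[0,0,0],"angular":[0,0,0]},{"dp":[0,0,0],"angular":[0,0,0]},{"dp":[0,-0.05,0.6],"angular":[0,0,0]},{"dp":[0,0,0.7],"angular":[0,0,0]},{"dp":[0,0,0.7],"angular":[0,0,0]},{"dp":[0,0,0.65],"angular":[0,0,0]},{"dp":[0,0,0],"angular":[0,0,0]},{"dp":[0,0,0],"angular":[0,0,0]}]' 0 20
python3 -m crank '[{"dp":[0,0,0],"angular":[0,0,0]},{"dp":[0,0,0],"angular":[0,0,0]},{"dp":[0,0,0],"angular":[0,0,0]},{"dp":[0,0,0],"angular":[0,0,0]},{"dp":[0,0,0],"angular":[0,0,0]},{"dp":[0,0,0],"angular":[0,0,0]},{"dp":[0,0,0],"angular":[0,0,0]},{"dp":[0,0,0],"angular":[0,0,0]},{"dp":[0,0,0],"angular":[0,0,0]},{"dp":[0,0,0],"angular":[0,0,0]}]' 1 20
python3 - <<'E'
from h import *
for n in('scene','wrist'):
    W=cloud(snap(n)); m=(W[...,2]>.19)&(W[...,2]<.24)&(np.hypot(W[...,0]-.5315,W[...,1]-.1745)<.02); print(n,m.sum(),np.median(W[m],0) if m.any() else 0)
E
```

```text
t: 6.5
tcp_pos: [0.5314, 0.1744, 0.2751]
tool_rot: [-0.13, 0.992, 0.0, 0.0]
force: [0.3, -0.0, -0.6]
finger_gap: 0.998
gripper_force: 0.0
t: 7.5
tcp_pos: [0.5316, 0.1744, 0.2754]
tool_rot: [-0.13, 0.992, 0.0, 0.0]
force: [0.2, 0.2, 0.4]
finger_gap: -0.0
gripper_force: 0.0
scene 239 [0.53179551 0.17614888 0.21803379]
wrist 2296 [0.52814521 0.17326721 0.21807818]
```

```bash
python3 -m crank '[{"dp":[0,0,-0.4],"angular":[0,0,0]},{"dp":[0,0,-0.4],"angular":[0,0,0]},{"dp":[0,0,-0.3],"angular":[0,0,0]},{"dp":[0,0,-0.06],"angular":[0,0,0]},{"dp":[0,0,-0.06],"angular":[0,0,0]},{"dp":[0,0,-0.06],"angular":[0,0,0]},{"dp":[0,0,-0.06],"angular":[0,0,0]},{"dp":[0,0,0],"angular":[0,0,0]}]'
python3 -m crank '[{"dp":[0,0,-0.05],"angular":[0,0,0]},{"dp":[0,0,-0.05],"angular":[0,0,0]}]'
python3 -m crank '[{"dp":[0,0,-0.05],"angular":[0,0,0]},{"dp":[0,0,-0.05],"angular":[0,0,0]}]'
```

```text
t: 8.4
tcp_pos: [0.5316, 0.1744, 0.2351]
tool_rot: [-0.13, 0.992, -0.0, 0.0]
force: [-0.3, -0.3, -0.4]
finger_gap: -0.001
gripper_force: 0.0
t: 8.6
tcp_pos: [0.5319, 0.1744, 0.233]
tool_rot: [-0.13, 0.992, -0.0, 0.001]
force: [-1.1, -0.0, 5.6]
finger_gap: 0.0
gripper_force: 2.8
t: 8.8
tcp_pos: [0.5319, 0.1744, 0.2302]
tool_rot: [-0.13, 0.992, -0.0, 0.001]
force: [-1.7, 0.2, 4.8]
finger_gap: -0.001
gripper_force: 2.7
```

Riding at about 5 N. The hole is expected between TCP z 0.226 and 0.205.

```bash
python3 -m crank '[{"dp":[0,0,-0.04],"angular":[0,0,0]},{"dp":[0,0,-0.04],"angular":[0,0,0]},{"dp":[0,0,-0.04],"angular":[0,0,0]}]'|egrep 'pos|^force'
python3 -m crank '[{"dp":[0,0,-0.03],"angular":[0,0,0]},{"dp":[0,0,-0.03],"angular":[0,0,0]}]'|egrep 'pos|^force'
```

```text
tcp_pos: [0.5319, 0.1744, 0.2266]
force: [-1.2, 0.3, 4.5]
tcp_pos: [0.5318, 0.1744, 0.2247]
force: [-1.0, -0.3, 6.6]
```

```bash
python3 -m crank '[{"dp":[0,0,-0.03],"angular":[0,0,0]},{"dp":[0,0,-0.03],"angular":[0,0,0]}]'|egrep 'pos|^force'
```

```text
tcp_pos: [0.5319, 0.1745, 0.2229]
force: [-1.5, -0.7, 5.3]
```

```bash
python3 -m crank '[{"dp":[0,0,-0.03],"angular":[0,0,0]},{"dp":[0,0,-0.03],"angular":[0,0,0]}]'|egrep 'pos|^force'
```

```text
tcp_pos: [0.5319, 0.1744, 0.2205]
force: [0.1, 0.2, 2.5]
```

```bash
python3 -m crank '[{"dp":[0,0,-0.03],"angular":[0,0,0]}]'|egrep 'pos|^force'
```

```text
tcp_pos: [0.5319, 0.1744, 0.2194]
force: [0.2, 1.0, 1.8]
```

```bash
python3 -m crank '[{"dp":[0,0,-0.03],"angular":[0,0,0]}]'|egrep 'pos|^force'
```

```text
tcp_pos: [0.5319, 0.1745, 0.2188]
force: [-2.5, -0.8, 10.6]
```

```bash
python3 -m crank '[{"dp":[0,0,-0.03],"angular":[0,0,0]}]'|egrep 'pos|^force'
```

```text
tcp_pos: [0.5319, 0.1745, 0.2187]
force: [-4.3, -0.8, 13.7]
```

The resistance rose to 13.7 N and the head stopped at about 0.033, so it has latched. I'll stop pushing, lift off and check.

```bash
python3 -m crank '[{"dp":[0,0,0.1],"angular":[0,0,0]},{"dp":[0,0,0.7],"angular":[0,0,0]},{"dp":[0,0,1],"angular":[0,0,0]},{"dp":[0,0,1],"angular":[0,0,0]},{"dp":[0,0,1],"angular":[0,0,0]},{"dp":[0,0,0],"angular":[0,0,0]},{"dp":[0,0,0],"angular":[0,0,0]},{"dp":[0,0,0],"angular":[0,0,0]}]'
python3 - <<'E'
from h import *
d=snap('wrist'); W=cloud(d); c=np.array([.5315,.1745]); y=np.array([-.258,.966])
m=(abs(W[...,2]-.203)<.006)&(np.hypot(*(W[...,:2]-c).transpose(2,0,1))<.02); print('top',np.median(W[m],0),m.sum())
hsv=cv2.cvtColor(d['image'],cv2.COLOR_BGR2HSV)
r=((hsv[...,0]<6)|(hsv[...,0]>174))&(hsv[...,1]>150)&(np.hypot(*(W[...,:2]-c).transpose(2,0,1))<.06)
a=(W[r][:,:2]-c)@y; print('red out',r.sum(),np.percentile(a,[5,50,95,99]).round(4))
m=(abs(W[...,2]-.203)<.006)&(np.hypot(*(W[...,:2]-c).transpose(2,0,1))<.04);a=(W[m][:,:2]-c)@y;print('cork',np.percentile(a,[1,99]))
u=d['image']; cv2.imwrite('pics/w2.png',cv2.resize(u[120:270,240:420],None,fx=3.3,fy=3.3))
s=snap('scene')['image']; cv2.imwrite('pics/s2.png',cv2.resize(s[150:320,230:480],None,fx=3,fy=3))
E
```

```text
t: 10.8
tcp_pos: [0.5305, 0.1742, 0.3297]
tool_rot: [-0.13, 0.992, -0.0, -0.002]
force: [0.4, -0.3, -0.5]
finger_gap: -0.004
gripper_force: 0.0
top [0.53096312 0.17446818 0.20255161] 1514
red out 158 [0.018  0.0213 0.0246 0.0248]
cork [-0.01650768  0.01665458]
```

View pics/w2.png

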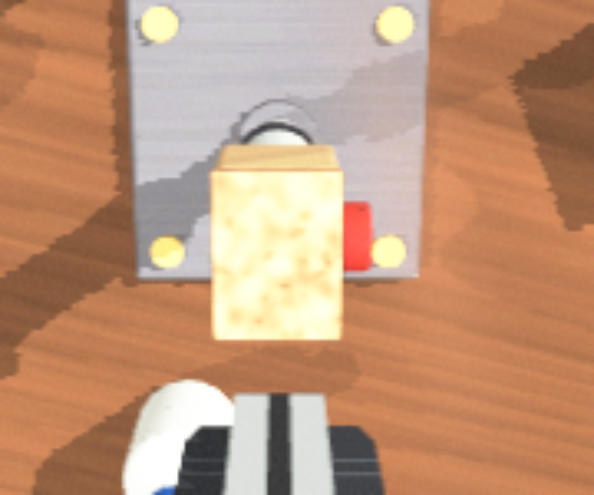

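View pics/s2.png

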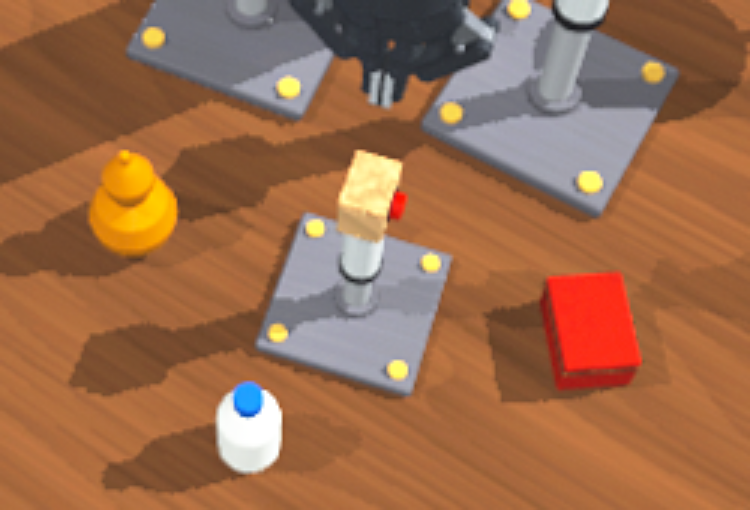

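The crops show the cork top at z 0.2026, which is 33 mm down. In the wrist crop the red button (345–372, 235) stands out as far as it did at the start, about 25 mm from the axis against 22.5 mm if it were only riding. The gourd, glue and box are where they were, and the gripper is clear.

```bash
python3 -c "
from station import order; print(order.sign_off())"
```

```text
the job is handed in; nothing more can be done
None
```

I lowered the rest by one hole, about 33 mm, and handed the job in. It is locked with its button sprung out, the highest force I read while pushing down was 13.7 N, and nothing else on the bench moved; the hand-in returned no verdict.

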